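# Clamp a carved printing block in a ratchet vice

## Task

Clamp the loose black printing block in the ratchet vice: flip the ratchet's yellow direction tab fully over to the green (tighten) side, then work the handle back and forth by its upright grip until the jaw's pad holds the block firmly against the stop. Stop when the tightening stroke has stiffened by about 4 N at the grip compared with its free running; do not crush the carving, do not force the handle or the tab, do not touch the jaw or the block, and leave the other things on the bench alone.

Things in the scene. Friction and masses are not known exactly. Their poses are not given: they have to be found in the camera images.
- vise: Blue ratchet vice fixed to the bench; base 130 (x) x 310 (y) x 20 mm. Origin on the bench, under the vertical axis of handle and ratchet wheel; z up. Along its +y: gearbox, steel jaw, cork pad, block, fixed stop. A rack drives the jaw 10 mm per rad of wheel; the wheel's own friction holds what is reached. Clamping takes 1.2 to 2.1 rad of wheel, so several strokes.
- handle (a joint): Handle angle about the vice's vertical axis, rad, counterclockwise from above positive, 0 = towards the vice's -x; stops at -0.5 and +0.5. Bar 28 mm wide, top 88 mm above the bench, reaching 168 mm from the axis. With the tab on green, counterclockwise strokes turn the wheel and tighten, clockwise only clicks back (tooth 0.39 rad = dead travel at most). Tab on red: the reverse, the jaw opens.
- grip_post: Upright round wooden grip on the handle, 20 mm diameter, 150 mm from the handle's axis, from 92 to 146 mm above the bench, a sleeve that spins freely about its own axis. Origin at its foot, on its axis, 88 mm above the bench. Never load it above 30 N.
- selector (a joint): Angle of the direction tab about its own vertical pivot on the handle bar, 60 mm from the handle's axis, rad: +0.4 (its stop) = tab over the green dot = tighten; -0.4 = over the red dot = release. Starts on the red side; it stays where it is left. Push it right up to its stop: below 0.34 the pawl does not bite.
- tab: Direction tab. Origin on its pivot, 90 mm above the bench; x axis along the tab, away from the handle's axis. Yellow upright fin 12 mm long, 8 mm thick, centre 34 mm from the pivot, 90 to 122 mm above the bench; to green it moves counterclockwise about its pivot, as seen from above. About 2.5 N at the fin turns it; the grip post stands 56 mm beyond the fin. Never load it above 25 N.
- jaw: Sliding steel jaw, 110 x 18 mm, top 63 mm above the bench. Origin at the middle of its lower edge, 65 mm from the vice's origin at the start; moves along the vice's +y. Carries a cork pad on a spring (15 N per mm, at most 9 mm) on a stem set 0 to 6 mm forward (differs each time): pad face 31 to 37 mm ahead of the origin. Moved only by the ratchet, never touch it.
- stop: Fixed blue stop block at the far end of the vice, 120 x 22 x 45 mm. Origin at the centre of its underside; the face to the block is 11 mm towards the vice's -y.
- block: Black carved wooden printing block, 100 (x) x 80 (y) x 32 mm, loose on the vice's base between pad and stop, a few mm clear of both. Origin at the centre of its underside. Held firmly means 40 to 90 N from the jaw's pad; above 115 N the carving is crushed. Never touch it with the robot.
- brush: Brush lying on the bench, bystander.
- gouge: Carving tool lying on the bench, bystander.
- gouge2: Second carving tool, bystander.
- ink_jar: Ink jar 64 mm across, 70 mm high, bystander.
- ink_bowl: White bowl 100 mm across, 45 mm high, bystander.
- spare_block: Brown spare block 70 x 110 x 30 mm, bystander.
- mallet: Hammer lying on the bench, bystander.
- grip_mid (a point): Point on the grip's axis, 123 mm above the bench; x along the bar away from the handle's axis, y the counterclockwise (tightening) way. Force to move it: about 2 N idle, about 9 N tightening while the jaw runs free; once the pad presses the block on the stop, 0.07 N more per newton of clamping (1 N per mm of jaw). Standing still after a step it reads some 3 N less, but rises alike.
Mind the look-alikes: they are no part of the job. Several things have the shape of the block; the one meant has the colours described above.

How it is judged:
On the way, in this order (a step that is already met when the one before it is completed fails the run):
1. the direction tab is over on the green (tighten) side (value of joint selector above 0.25 rad), for 0.2 s.
2. the ratchet has driven the jaw at least 5 mm forward (distance of jaw from where it was at the start of the episode above 0.005 m), for 0.1 s.
At the end, for the whole second after the job is handed in: The direction tab is on the green side (joint above 0.25 rad), the block lies flat (within 0.05 rad), square (within 0.06 rad) and at rest in the vice, squeezed between the jaw's pad and the stop with 40 to 90 N (value of joint selector above 0.25 rad and contact force between jaw and block between 40 and 90 N and contact force between stop and block above 35 N and angle between block's own z axis and vertical below 0.05 rad and angle between the y axis of block and the y axis of vise, either way round below 0.06 rad and linear speed of block below 0.01 m/s); the robot touches nothing.
It fails at once if the carving is crushed (jaw on block above 115 N) (contact force between jaw and block above 115 N).
It fails at once if the handle's grip is forced (above 30 N) (contact force between anything else and grip_post above 30 N).
It fails at once if the direction tab is forced (above 25 N) (contact force between anything else and tab above 25 N).
It fails at once if the robot touches the jaw or the block (contact force between any of the arm, the fingers and jaw above 3 N or contact force between any of the arm, the fingers and block above 3 N).
It fails at once if a bystander is moved more than 30 mm (distance of any of brush, gouge, gouge2, ink_jar, ink_bowl, spare_block, mallet from where it was at the start of the episode above 0.03 m).
It also fails if it takes over 72 s, if anything falls off the work surface, if the arm or the gripper's body presses on something with over 40 N, if the wrist force passes 120 N, or if a joint passes its speed limit or range.

## Robot

A 6-joint arm with a two-finger parallel gripper is mounted at the origin on the work surface. World frame = base frame: x ahead of the robot, y to its left, z up, the work surface at z = 0. Lengths are in m, angles in rad, forces in N, time in s.
With the tool pointing down it reaches from about 0.375 to 0.825 m from the base axis. Payload 5.5 kg.
Tool frame: the origin (TCP) lies midway between the tips of the shut fingers; the grasp point (between the pads) lies 19 mm behind it; z points along the fingers, y is the line along which they close (so a half turn about z gives the same grasp; the last joint's range is limited). The gripper opens to 85 mm and grips with 20 to 120 N. Pads are 22 mm wide; open, the fingers measure 114 mm over their backs; the gripper's body (76 mm by 85 mm) begins 54 mm behind the grasp point. The pads swing forward as they close: fully open they stand 13 mm farther back than shut.
Start: joints at [1.104, 0.314, -0.047, 1.21, 0, 1.571], TCP at [0.27, 0.536, 0.231] pointing down, gripper open.
Joint ranges: [-2.67, 2.67], [-0.69, 1.73], [-1.03, 1.25], [-2.08, 2.16], [-1.42, 1.45], [-3.14, 3.14]. Speed limits (rad/s): [2.39, 2.39, 3.01, 3.14, 3.14, 3.14].

## Interface

Orientations are given as a unit quaternion [x, y, z, w].
In Python, from plant import get_state, cams, ctrl gives the robot as it stands. The module is installed in compiled form; this text tells all that it offers.
- The arm moves only by the tool play_rows, never from a script. Its argument "deltas" is a list of rows, each a list of 3 entries, a list of its own where there are three numbers: the shift along the world's x, y, z in mm, then the turn, a rotation vector about the world's x, y, z in rad, then the closure, from 0 (fully open) to 1 (shut). In form: [[[x, y, z], [rx, ry, rz], grip], ...]. A call has 1 to 5 rows; each row shifts and turns the commanded pose from where the row before left it; what a row does not reach is not made up. A row lasts 1/12 s, in which the tool goes at most 41.7 mm and 7.16 degrees, less where a joint would pass 70% of its speed; a pose out of reach is approached as far as the arm can. A call with a gripper value outside its range is refused whole. The fingers move at their own pace and stop on an object; the grip force is fixed at half the most. Time passes only in rows, so rows that do not move let the fingers close. It gives the time, the measured TCP pose, the force, the opening and the grip force at its end, in the units of the state.
- get_state(): the state, without advancing time (a new reading comes with each control period).
- cams.camera(name): name is "scene" or "top" or "wrist"; returns (picture, depth): 420x560x3 uint8, red, green, blue; 420x560 float32, m along the optical axis (not along the pixel's ray), 0 where there is no reading.
- cams.camera_model(name): a dict with "camera_matrix" (3x3 intrinsics, pixels), "origin" and "orientation" of the camera in the world. Camera axes: x right, y up, looking along -z (the intrinsics and any distortion apply to the point x, -y, -z); pixel columns grow to the right and rows downward; lengths in m; the calibration is good to about 2 mm. A picture is of the moment at which its call begins: read the wrist's pose just before it. camera_model takes no time and is no camera call; for the wrist camera it gives the pose at the moment of the call.
- ctrl.finish_job(): hands the job in; it is judged then, once.
Trained networks look in the newest picture that a camera, given by its name, has taken for a name from the list of things; names that differ only in an ending like _2 or _b are one class to them, and where a whole thing is asked for, a point or a joint stands for the part that bears it (a point fixed in the world has none). Each returns a list of dicts, best first, with "p" (0 to 1); they miss things now and then, are a little off and sometimes report something else, mostly with a low value. They report only what shows in the picture. A call takes as long as a camera call. They do not tell look-alikes from the thing itself.
- cams.boxes_of(label, camera): "centre" ([row, column] in pixels, amid what is visible of it).
The state is a dict: "time_s": time; "qpos": joint angles; "dq": joint speeds; "joint_efforts": joint torques, N m; "ee_pos": TCP position; "tool_rot": TCP orientation; "ft_force": force on the tool from outside, world axes, zero at the start; "wrist_torque": the same for the moment, N m; "finger_gap": finger opening in m; "grip_force": force on a finger pad.
Only numpy, scipy, OpenCV 4.12 (cv2) and the standard library are available. Lean on these libraries where they do the work, as an engineer would, in place of code of your own. Each camera call takes 0.05 s, during which the arm holds its last target. There are 200 camera calls.

## Working session

There is one attempt and no reset: what is moved stays moved. The work goes in short steps, Python scripts to look and compute and a tool call to move; the robot and the scene stay as the last step left them, time stands still between calls to the robot, and variables do not carry over. Pictures are saved under pics/ and viewed, at most 10 in all, crops included, and the job is handed in when it is done.

Besides the shell and the picture viewer there is one more tool, called after "Request:" as name(argument=value, ...) on one line, values as JSON. play_rows: Moves the arm, as the interface text tells. Its arguments: {"type":"object","properties":{"deltas":{"type":"array","items":{"type":"array"}}},"required":["deltas"]}

```bash
mkdir -p pics
cat > h.py <<'E'
import numpy as np, cv2
from scipy.spatial.transform import Rotation as R
from plant import get_state, cams, ctrl
def ray(m,rc):
    K=np.array(m["camera_matrix"]); d=np.linalg.inv(K)@[rc[1],rc[0],1]
    return R.from_quat(m["orientation"]).as_matrix()@np.array([d[0],-d[1],-d[2]])
def atz(m,rc,z):
    o=np.array(m["origin"]); d=ray(m,rc); return o+d*(z-o[2])/d[2]
def cloud(m,D):
    K=np.array(m["camera_matrix"]); r,c=np.indices(D.shape)
    p=np.stack([(c-K[0,2])/K[0,0]*D,-(r-K[1,2])/K[1,1]*D,-D],-1)
    return p@R.from_quat(m["orientation"]).as_matrix().T+np.array(m["origin"])
def save(n,im): cv2.imwrite("pics/"+n,cv2.cvtColor(im,cv2.COLOR_RGB2BGR))
E
python3 - <<'E'
from h import *
m=cams.camera_model("top"); im,D=cams.camera("top"); save("top.png",im)
P=cloud(m,D); np.savez("top.npz",im=im,P=P)
print({k:np.round(v,3).tolist() for k,v in m.items() if k!="x" and not isinstance(v,str)})
for l in ["vise","grip_post","tab","jaw","stop","block"]:
    for b in cams.boxes_of(l,"top")[:2]:
        rc=b["centre"]; print(l,round(b["p"],2),np.round(rc),np.round(P[int(rc[0]),int(rc[1])],3))
im,D=cams.camera("scene"); save("scene.png",im)
s=get_state(); print(s["time_s"],s["tool_rot"],s["ft_force"],s["finger_gap"])
E
```

```text
{'camera_matrix': [[527.81, 0.0, 280.247], [0.0, 527.81, 211.513], [0.0, 0.0, 1.0]], 'origin': [0.44, -0.018, 1.626], 'orientation': [0.045, -0.041, -0.703, 0.708]}
vise 0.45 [213. 241.] [0.626 0.109 0.056]
grip_post 0.69 [268. 149.] [0.46  0.39  0.009]
grip_post 0.59 [260. 290.] [ 0.484 -0.038  0.146]
stop 0.89 [222. 219.] [0.6   0.173 0.065]
block 0.87 [279. 256.] [0.433 0.062 0.031]
block 0.59 [148. 251.] [0.835 0.086 0.027]
0.4 [ 2.31293857e-01  9.72883925e-01 -1.39590411e-04 -1.70437924e-05] [0.38763046 0.42906398 0.03616691] 0.08513255528588223
```

View pics/top.png

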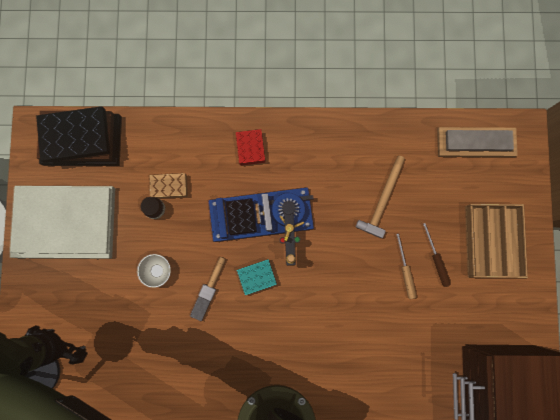

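View pics/scene.png

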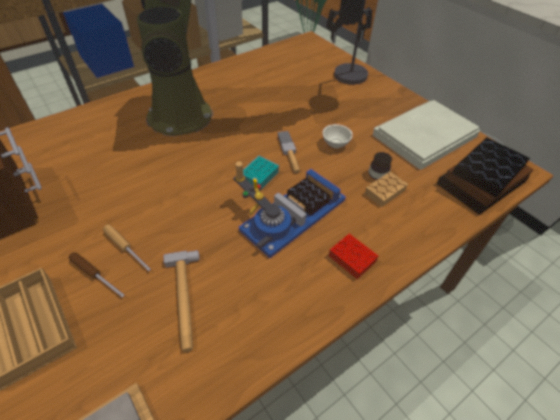

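The top view shows the blue vice at about row 215, columns 210–312. Its stop is on the left, the wheel at (208, 290), and the handle points towards the robot with the grip at (260, 290). Next I'll work out the geometry.

Run:
```python
from h import *
d=np.load("top.npz"); im,P=d["im"],d["P"]
hsv=cv2.cvtColor(im,cv2.COLOR_RGB2HSV)
sub=np.zeros(im.shape[:2],bool); sub[180:275,200:325]=1
blue=sub&(hsv[...,0]>100)&(hsv[...,0]<130)&(hsv[...,1]>120)
yel=sub&(hsv[...,0]>20)&(hsv[...,0]<35)&(hsv[...,1]>130)&(hsv[...,2]>120)
p=P[blue&(P[...,2]<0.03)&(P[...,2]>0.01)]
r=cv2.minAreaRect((p[:,:2]*1000).astype(np.float32)); print("base",r,len(p))
for n,k in [("yel",yel&(P[...,2]>.1)),("grip",sub&(P[...,2]>.137)),("handle",sub&(P[...,2]>.078)&(P[...,2]<.1))]:
    q=P[k]; print(n,len(q),np.round(q.mean(0),4) if len(q) else 0,np.round(np.ptp(q,axis=0),3) if len(q) else 0)
    if n!="handle": print(np.round(q,3)[:14].tolist())
    else: 
        f=cv2.fitLine((q[:,:2]*1000).astype(np.float32),cv2.DIST_HUBER,0,.01,.01); print(f.ravel())
save("crop.png",cv2.resize(im[185:275,200:325],None,fx=6,fy=6,interpolation=cv2.INTER_CUBIC))
```

```text
base ((627.811767578125, 51.807640075683594), (128.4278106689453, 306.4396057128906), 7.673412799835205) 975
yel 12 [ 0.5486 -0.0265  0.1197] [0.028 0.009 0.024]
[[0.569, -0.032, 0.102], [0.553, -0.026, 0.121], [0.55, -0.024, 0.126], [0.55, -0.026, 0.123], [0.55, -0.029, 0.12], [0.547, -0.024, 0.117], [0.547, -0.027, 0.122], [0.547, -0.029, 0.124], [0.544, -0.024, 0.12], [0.545, -0.027, 0.117], [0.541, -0.024, 0.12], [0.541, -0.027, 0.125]]
grip 84 [ 0.4639 -0.0288  0.9041] [0.058 0.031 1.486]
[[0.44, -0.018, 1.626], [0.44, -0.018, 1.626], [0.44, -0.018, 1.626], [0.44, -0.018, 1.626], [0.44, -0.018, 1.626], [0.44, -0.018, 1.626], [0.44, -0.018, 1.626], [0.44, -0.018, 1.626], [0.44, -0.018, 1.626], [0.44, -0.018, 1.626], [0.44, -0.018, 1.626], [0.44, -0.018, 1.626], [0.44, -0.018, 1.626], [0.44, -0.018, 1.626]]
handle 635 [ 0.5697 -0.0365  0.0894] [0.187 0.058 0.022]
[ 9.9896067e-01  4.5580745e-02  5.7257892e+02 -3.6381599e+01]
```

View pics/crop.png

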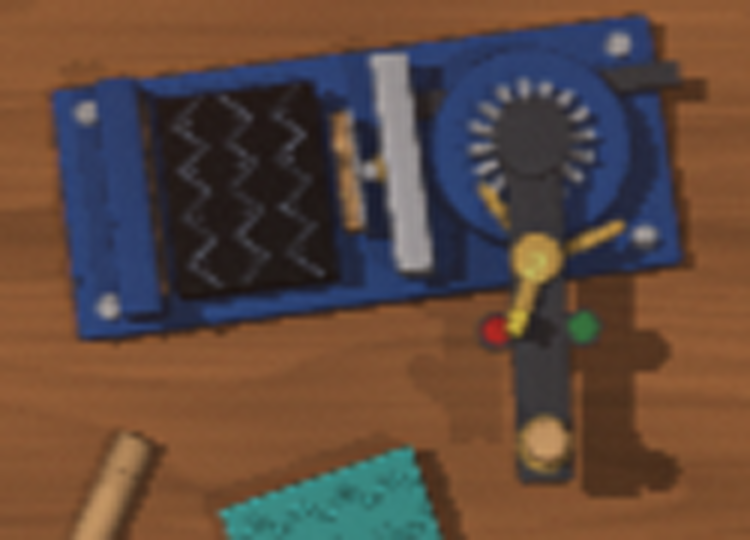

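The tab is over red, on the +y side, and the handle is at about -0.09 rad. Green is on the -y side. I'll move above the handle with the fingers' closing line along world y.

Request:
play_rows(deltas=[[[17, -37, 2], [0, 0, 0.031], 0.3], [[17, -37, 2], [0, 0, 0.031], 0.3], [[17, -37, 2], [0, 0, 0.031], 0.3], [[17, -37, 2], [0, 0, 0.031], 0.3], [[17, -37, 2], [0, 0, 0.031], 0.3]])

```text
time_s: 0.82
ee_pos: [0.3553, 0.3492, 0.2414]
tool_rot: [0.154, 0.988, 0.0, 0.0]
ft_force: [0.7, 0.3, -0.4]
finger_gap: 0.0599
grip_force: 0.0
```

Request:
play_rows(deltas=[[[17, -37, 2], [0, 0, 0.031], 0.3], [[17, -37, 2], [0, 0, 0.031], 0.3], [[17, -37, 2], [0, 0, 0.031], 0.3], [[17, -37, 2], [0, 0, 0.031], 0.3], [[17, -37, 2], [0, 0, 0.031], 0.3]])

```text
time_s: 1.23
ee_pos: [0.4405, 0.1639, 0.2517]
tool_rot: [0.077, 0.997, 0.0, 0.0]
ft_force: [0.9, 1.0, -0.6]
finger_gap: 0.06
grip_force: 0.0
```

Request:
play_rows(deltas=[[[17, -37, 2], [0, 0, 0.031], 0.3], [[17, -37, 2], [0, 0, 0.031], 0.3], [[17, -37, 2], [0, 0, 0.031], 0.3], [[17, -37, 2], [0, 0, 0.031], 0.3], [[0, 0, 0], [0, 0, 0.031], 0.3]])

```text
time_s: 1.65
ee_pos: [0.5107, 0.0118, 0.2597]
tool_rot: [0.004, 1.0, -0.001, 0.001]
ft_force: [0.5, 0.6, -1.1]
finger_gap: 0.0598
grip_force: 0.0
```

Run:
```python
from h import *
s=get_state(); print(s["time_s"],np.round(s["qpos"],2),np.round(s["ee_pos"],4),np.round(R.from_quat(s["tool_rot"]).as_matrix(),2),s["ft_force"],s["finger_gap"])
m=cams.camera_model("wrist"); im,D=cams.camera("wrist"); save("w1.png",im); P=cloud(m,D); np.savez("w1.npz",im=im,P=P)
for l in ["grip_post","tab"]:
    for b in cams.boxes_of(l,"wrist")[:2]:
        rc=b["centre"]; print(l,round(b["p"],2),np.round(rc),np.round(P[int(rc[0]),int(rc[1])],3))
hsv=cv2.cvtColor(im,cv2.COLOR_RGB2HSV)
ok=D>0
g=P[ok&(P[...,2]>.138)&(P[...,2]<.152)]; print("grip",len(g),g.mean(0) if len(g) else 0, np.ptp(g,axis=0))
y=P[ok&(P[...,2]>.112)&(P[...,2]<.13)&(hsv[...,0]>20)&(hsv[...,0]<35)&(hsv[...,1]>130)]
print("fin",len(y),y.mean(0),np.ptp(y,axis=0))
```

```text
1.65 [ 0.03  0.13 -0.21  1.23 -0.    0.03] [0.5107 0.0118 0.2597] [[-1.    0.01  0.  ]
 [ 0.01  1.   -0.  ]
 [-0.   -0.   -1.  ]] [ 0.45706722  0.63835719 -1.08360693] 0.0597900549816094
grip_post 0.66 [172. 228.] [ 0.485 -0.035  0.146]
grip_post 0.51 [219. 242.] [ 0.55  -0.034  0.089]
tab 0.74 [228. 246.] [ 0.546 -0.025  0.123]
grip 431 [ 0.48739219 -0.03797971  0.14527935] [0.01928118 0.0189981  0.01014918]
fin 95 [ 0.54477517 -0.02455746  0.12168707] [0.01269736 0.00916312 0.01170773]
```

View pics/w1.png

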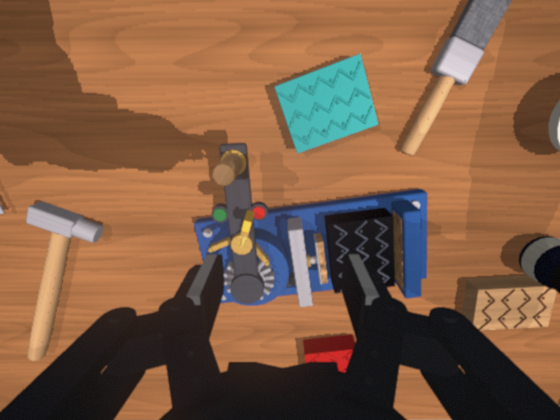

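The wrist view shows the grip at (172, 228) and the yellow fin at (228, 246), next to the red dot at (212, 259). The finger gap is 60 mm, so I'll straddle the fin, with the +y finger on its red side.

Request:
play_rows(deltas=[[[17, -23, -10], [0, 0, 0], 0.3], [[17, -23, -10], [0, 0, 0], 0.3], [[0, 0, -35], [0, 0, 0], 0.3], [[0, 0, -35], [0, 0, 0], 0.3], [[0, 0, 0], [0, 0, 0], 0.3]])

```text
time_s: 2.22
ee_pos: [0.5371, -0.0268, 0.163]
tool_rot: [0.0, 1.0, 0.0, -0.005]
ft_force: [-1.7, -0.1, -0.6]
finger_gap: 0.06
grip_force: 0.0
```

Request:
play_rows(deltas=[[[6, -6, -21], [0, 0, 0], 0.3], [[0, 0, -21], [0, 0, 0], 0.3], [[0, 0, -20], [0, 0, 0], 0.3], [[0, 0, 0], [0, 0, 0], 0.3], [[0, 0, 0], [0, 0, 0], 0.3]])

```text
time_s: 2.63
ee_pos: [0.5474, -0.0331, 0.1081]
tool_rot: [0.0, 1.0, 0.0, -0.001]
ft_force: [0.4, 0.2, 0.6]
finger_gap: 0.0598
grip_force: 0.0
```

Request:
play_rows(deltas=[[[0, 0, -12], [0, 0, 0], 0.3], [[0, -6, 0], [0, 0, 0], 0.3], [[0, -5, 0], [0, 0, 0], 0.3], [[0, -3, 0], [0, 0, 0], 0.3], [[0, -3, 0], [0, 0, 0], 0.3]])

```text
time_s: 3.05
ee_pos: [0.5485, -0.0512, 0.0967]
tool_rot: [0.001, 1.0, 0.001, 0.001]
ft_force: [-0.4, 2.1, 0.8]
finger_gap: 0.0596
grip_force: 1.3
```

Request:
play_rows(deltas=[[[0, -3, 0], [0, 0, 0], 0.3], [[0, -3, 0], [0, 0, 0], 0.3], [[0, -3, 0], [0, 0, 0], 0.3]])

```text
time_s: 3.3
ee_pos: [0.5479, -0.0603, 0.0955]
tool_rot: [0.001, 1.0, 0.0, -0.0]
ft_force: [-1.7, 2.6, 1.7]
finger_gap: 0.0598
grip_force: 1.2
```

Request:
play_rows(deltas=[[[0, -3, 0], [0, 0, 0], 0.3], [[0, -3, 0], [0, 0, 0], 0.3], [[0, -3, 0], [0, 0, 0], 0.3]])

```text
time_s: 3.55
ee_pos: [0.5481, -0.0694, 0.0953]
tool_rot: [0.001, 1.0, 0.0, 0.0]
ft_force: [-0.4, 3.1, 0.8]
finger_gap: 0.0598
grip_force: 1.4
```

Request:
play_rows(deltas=[[[0, -2, 0], [0, 0, 0], 0.3], [[0, -2, 0], [0, 0, 0], 0.3]])

```text
time_s: 3.72
ee_pos: [0.5485, -0.0734, 0.0954]
tool_rot: [0.001, 1.0, 0.0, 0.0]
ft_force: [-0.2, 3.6, 1.8]
finger_gap: 0.0598
grip_force: 1.5
```

```bash
cat > look.py <<'E'
from h import *
import sys
s=get_state(); print(s["time_s"],np.round(s["ee_pos"],4),np.round(s["ft_force"],2))
for c in sys.argv[1:]:
    m=cams.camera_model(c); im,D=cams.camera(c); P=cloud(m,D); save(f"{c}_{s['time_s']:.2f}.png",im)
    hsv=cv2.cvtColor(im,cv2.COLOR_RGB2HSV); N=(D>0)&(abs(P[...,0]-.55)<.15)&(abs(P[...,1]+.03)<.2)
    g=P[N&(P[...,2]>.138)&(P[...,2]<.152)&(hsv[...,0]<30)&(hsv[...,2]>80)]
    y=P[N&(P[...,2]>.112)&(P[...,2]<.13)&(hsv[...,0]>20)&(hsv[...,0]<35)&(hsv[...,1]>130)]
    for n,q in(("grip",g),("fin",y)):
        print(c,n,len(q),np.round(np.median(q,axis=0),4) if len(q) else "")
E
python3 look.py top wrist
```

```text
3.7167 [ 0.5485 -0.0734  0.0954] [-0.17  3.64  1.8 ]
top grip 0 
top fin 0 
wrist grip 3313 [ 0.488  -0.05    0.1457]
wrist fin 620 [ 0.5431 -0.0507  0.1216]
```

Request:
play_rows(deltas=[[[0, -2, 0], [0, 0, 0], 0.3], [[0, -2, 0], [0, 0, 0], 0.3], [[0, -2, 0], [0, 0, 0], 0.3]])

```text
time_s: 4.07
ee_pos: [0.5488, -0.0791, 0.0954]
tool_rot: [0.001, 1.0, 0.0, 0.001]
ft_force: [2.3, 3.4, -0.3]
finger_gap: 0.0597
grip_force: 1.8
```

Request:
play_rows(deltas=[[[0, -2, 0], [0, 0, 0], 0.3], [[0, -2, 0], [0, 0, 0], 0.3], [[0, -2, 0], [0, 0, 0], 0.3]])

```text
time_s: 4.32
ee_pos: [0.5483, -0.0853, 0.0954]
tool_rot: [0.001, 1.0, 0.0, 0.0]
ft_force: [2.9, 3.8, -0.6]
finger_gap: 0.0598
grip_force: 2.0
```

```bash
python3 look.py wrist
```

```text
4.3167 [ 0.5483 -0.0853  0.0954] [ 2.87  3.77 -0.58]
wrist grip 3213 [ 0.4908 -0.0666  0.1457]
wrist fin 645 [ 0.5469 -0.0625  0.1215]
```

Run:
```python
import cv2,glob
f=[x for x in glob.glob("pics/wrist_*")]; f.sort(); a=[cv2.resize(cv2.imread(x)[100:350,150:400],None,fx=1.6,fy=1.6) for x in f]
print(f); cv2.imwrite("pics/c2.png",cv2.hconcat(a))
```

```text
['pics/wrist_3.72.png', 'pics/wrist_4.32.png']
```

View pics/c2.png

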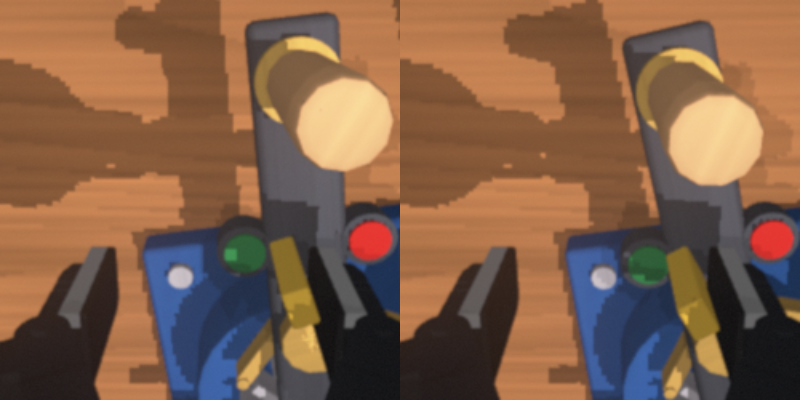

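```bash
cat > ang.py <<'E'
from h import *
s=get_state(); print(s["time_s"],np.round(s["ee_pos"],4),np.round(s["ft_force"],2))
m=cams.camera_model("wrist"); im,D=cams.camera("wrist"); P=cloud(m,D); hsv=cv2.cvtColor(im,cv2.COLOR_RGB2HSV); H,S,V=cv2.split(hsv)
save("ang_%.2f.png"%s["time_s"],im); np.savez("last.npz",im=im,P=P)
N=(D>0)&(abs(P[...,0]-.55)<.15)&(abs(P[...,1]+.06)<.15); Z=P[...,2]
A=np.array([.637,-.031])
def mid(k):
    q=P[k]; 
    if len(q)<5: return None
    return (np.array(cv2.minAreaRect((q[:,:2]*1000).astype(np.float32))[0])/1000,len(q),q[:,2].mean())
g=mid(N&(Z>.143)&(Z<.15)&(V>80)); red=mid(N&((H<6)|(H>174))&(S>150)&(Z>.07)); gr=mid(N&(H>50)&(H<90)&(S>120)&(Z>.07))
f=mid(N&(Z>.117)&(Z<.127)&(H>20)&(H<35)&(S>130))
print("grip",g,"\nred",red,"\ngreen",gr,"\nfin",f)
ph=np.arctan2(A[1]-g[0][1],A[0]-g[0][0]); u=np.array([-np.cos(ph),-np.sin(ph)])
for nm,A2 in(("A",A),("A from grip",g[0]-.15*u)):
    if f is None: break
    pv=g[0]-u*.09; d=f[0]-pv; print("phi",ph,"theta",ph-.134,"grip dist",np.linalg.norm(g[0]-A),"tab",np.arctan2(-d[1],-d[0])-ph, np.linalg.norm(d)); break
E
python3 ang.py
```

```text
4.3667 [ 0.5481 -0.0858  0.0954] [2.14 1.87 0.09]
grip (array([ 0.51051941, -0.08740723]), 2912, np.float64(0.1456741213695225)) 
red (array([ 0.54170862, -0.03344115]), 507, np.float64(0.08931163522365942)) 
green (array([ 0.55145789, -0.0739741 ]), 274, np.float64(0.08935550329599161)) 
fin (array([ 0.55028906, -0.06222713]), 516, np.float64(0.12130626620162477))
phi 0.4195020436170155 theta 0.2855020436170155 grip dist 0.13848868518198357 tab -0.15530192181274372 0.0439516639044803
```

The tab reads about 0.2 to 0.29 rad, so it isn't at its stop. The flat pad is catching the fin's inner corner and dragging the handle along with it. I'll back off, yaw the tool so it pushes the fin's outer end squarely, and push again.

Request:
play_rows(deltas=[[[0, 10, 0], [0, 0, 0], 0.3], [[2, 0, 0], [0, 0, 0.115], 0.3], [[1, 0, 0], [0, 0, 0.115], 0.3], [[1, 0, 0], [0, 0, 0.115], 0.3], [[1, 0, 0], [0, 0, 0.115], 0.3]])

```text
time_s: 4.83
ee_pos: [0.5519, -0.0751, 0.0949]
tool_rot: [-0.23, 0.973, -0.0, -0.001]
ft_force: [-0.5, -1.4, -0.3]
finger_gap: 0.0599
grip_force: 0.0
```

Request:
play_rows(deltas=[[[1, 0, 0], [0, 0, 0.115], 0.3], [[1, 0, 0], [0, 0, 0.115], 0.3], [[1, 0, 0], [0, 0, 0.11], 0.3], [[0, 0, 0], [0, 0, 0], 0.3]])

```text
time_s: 5.17
ee_pos: [0.5552, -0.0751, 0.0949]
tool_rot: [-0.39, 0.921, -0.0, -0.001]
ft_force: [0.0, 0.1, -1.1]
finger_gap: 0.0594
grip_force: 0.0
```

```bash
python3 look.py wrist
```

```text
5.1667 [ 0.5552 -0.0751  0.0949] [ 0.02  0.08 -1.06]
wrist grip 3081 [ 0.4923 -0.0697  0.1456]
wrist fin 658 [ 0.5483 -0.0644  0.1215]
```

Request:
play_rows(deltas=[[[3, -3, 0], [0, 0, 0], 0.3], [[3, -3, 0], [0, 0, 0], 0.3], [[1.5, -1.5, 0], [0, 0, 0], 0.3], [[1.5, -1.5, 0], [0, 0, 0], 0.3]])

```text
time_s: 5.55
ee_pos: [0.5649, -0.0844, 0.0952]
tool_rot: [-0.388, 0.922, 0.0, -0.0]
ft_force: [-2.6, 1.6, 0.9]
finger_gap: 0.06
grip_force: 1.3
```

Request:
play_rows(deltas=[[[1.5, -1.5, 0], [0, 0, 0], 0.3], [[1.5, -1.5, 0], [0, 0, 0], 0.3]])

```text
time_s: 5.72
ee_pos: [0.5669, -0.0873, 0.0949]
tool_rot: [-0.388, 0.921, 0.001, -0.001]
ft_force: [-4.5, 0.8, 1.7]
finger_gap: 0.0597
grip_force: 1.7
```

Request:
play_rows(deltas=[[[1.5, -1.5, 0], [0, 0, 0], 0.3], [[1.5, -1.5, 0], [0, 0, 0], 0.3]])

```text
time_s: 5.88
ee_pos: [0.5695, -0.0902, 0.0947]
tool_rot: [-0.389, 0.921, 0.001, -0.001]
ft_force: [-5.3, 0.1, 0.9]
finger_gap: 0.0596
grip_force: 2.2
```

```bash
python3 look.py wrist
```

```text
5.8833 [ 0.5695 -0.0902  0.0947] [-5.34  0.12  0.91]
wrist grip 3292 [ 0.4941 -0.0754  0.1455]
wrist fin 697 [ 0.552  -0.0711  0.1213]
```

Request:
play_rows(deltas=[[[1.5, -1.5, 0], [0, 0, 0], 0.3], [[1.5, -1.5, 0], [0, 0, 0], 0.3], [[1.5, -1.5, 0], [0, 0, 0], 0.3]])

```text
time_s: 6.18
ee_pos: [0.5741, -0.0947, 0.0946]
tool_rot: [-0.389, 0.921, 0.001, -0.001]
ft_force: [-5.0, 0.8, 1.3]
finger_gap: 0.0601
grip_force: 1.9
```

```bash
python3 look.py wrist
```

```text
6.1833 [ 0.5741 -0.0947  0.0946] [-5.05  0.81  1.32]
wrist grip 3393 [ 0.4973 -0.0853  0.1455]
wrist fin 688 [ 0.5549 -0.0771  0.1214]
```

The tab angle has settled at about 0.40 rad while the handle follows, so it's at its stop. Next I'll lift off and straddle the grip.

Request:
play_rows(deltas=[[[-7, 7, 0], [0, 0, 0], 0.3], [[0, 0, 40], [0, 0, 0], 0.3], [[0, 0, 40], [0, 0, 0], 0.3], [[-18, 1, 0], [0, 0, -0.107], 0.45], [[-18, 1, 0], [0, 0, -0.107], 0.55]])

```text
time_s: 6.65
ee_pos: [0.5358, -0.0857, 0.1788]
tool_rot: [-0.286, 0.958, -0.002, 0.004]
ft_force: [-0.4, 0.1, -0.3]
finger_gap: 0.039
grip_force: 0.0
```

Request:
play_rows(deltas=[[[-18, 0, 0], [0, 0, -0.107], 0.55], [[-16, 0, 0], [0, 0, -0.107], 0.55], [[0, 0, 0], [0, 0, 0], 0.55], [[0, 0, 0], [0, 0, 0], 0.55]])

```text
time_s: 6.98
ee_pos: [0.4989, -0.0855, 0.176]
tool_rot: [-0.185, 0.983, -0.0, 0.001]
ft_force: [-0.7, -0.1, -0.3]
finger_gap: 0.0384
grip_force: 0.0
```

```bash
python3 ang.py; python3 look.py top | cat
```

```text
6.9833 [ 0.4989 -0.0855  0.176 ] [-0.68 -0.09 -0.26]
grip (array([ 0.49670111, -0.08313644]), 716, np.float64(0.14568473330484738)) 
red (array([ 0.5424364 , -0.04404213]), 197, np.float64(0.08940612920716563)) 
green (array([ 0.56130872, -0.08555023]), 10, np.float64(0.08971552267455449)) 
fin (array([ 0.5563028, -0.0754856]), 181, np.float64(0.12138051694465277))
phi 0.35579509684769683 theta 0.22179509684769683 grip dist 0.14967293110837354 tab 0.4076874841264825 0.034275317374046696
7.0333 [ 0.4996 -0.0856  0.1759] [ 0.51  0.72 -0.12]
top grip 0 
top fin 0
```

Request:
play_rows(deltas=[[[-3, 2.5, -11], [0, 0, 0], 0.55], [[0, 0, -20], [0, 0, 0], 0.55], [[0, 0, -20], [0, 0, 0], 0.55], [[0, 0, -20], [0, 0, 0], 0.55], [[0, 0, 0], [0, 0, 0], 0.55]])

```text
time_s: 7.5
ee_pos: [0.4939, -0.0827, 0.1008]
tool_rot: [-0.185, 0.983, 0.001, -0.002]
ft_force: [-1.1, 0.3, -0.1]
finger_gap: 0.0388
grip_force: 0.0
```

Run:
```python
import numpy as np
# arc waypoints for TCP (pad offset ignored): per-row deltas of dphi
A=np.array([.637,-.031]); 
for p in np.arange(.36,-.47,-.08): print(round(p,2),np.round(1000*(A-.15*np.array([np.cos(p),np.sin(p)])),1))
```

```text
0.36 [496.6 -83.8]
0.28 [492.8 -72.5]
0.2 [490.  -60.8]
0.12 [488.1 -49. ]
0.04 [487.1 -37. ]
-0.04 [487.1 -25. ]
-0.12 [488.1 -13. ]
-0.2 [490.   -1.2]
-0.28 [492.8  10.5]
-0.36 [496.6  21.8]
-0.44 [501.3  32.9]
```

Request:
play_rows(deltas=[[[-3, 8.5, 0], [0, 0, -0.06], 0.55], [[-2.4, 8.5, 0], [0, 0, -0.06], 0.55], [[-2.4, 12, 0], [0, 0, -0.08], 0.55], [[-1.4, 12, 0], [0, 0, -0.08], 0.55], [[-0.5, 12, 0], [0, 0, -0.08], 0.55]])

```text
time_s: 7.92
ee_pos: [0.4868, -0.0302, 0.1052]
tool_rot: [-0.003, 1.0, -0.001, 0.001]
ft_force: [-0.0, -1.0, -1.4]
finger_gap: 0.0385
grip_force: 0.9
```

Request:
play_rows(deltas=[[[0.5, 12, 0], [0, 0, -0.08], 0.55], [[1.4, 12, 0], [0, 0, -0.08], 0.55], [[2.4, 12, 0], [0, 0, -0.08], 0.55], [[2.4, 8.5, 0], [0, 0, -0.06], 0.55]])

```text
time_s: 8.25
ee_pos: [0.4937, 0.015, 0.1053]
tool_rot: [0.146, 0.989, -0.0, 0.001]
ft_force: [-0.9, -1.5, -0.6]
finger_gap: 0.0382
grip_force: 0.8
```

```bash
python3 ang.py
```

```text
8.25 [0.4937 0.015  0.1053] [-0.91 -1.51 -0.56]
grip (array([0.4900657 , 0.00646087]), 1742, np.float64(0.14547115419199938)) 
red (array([0.55185065, 0.01144533]), 338, np.float64(0.08932947475290931)) 
green (array([ 0.52267944, -0.01932703]), 74, np.float64(0.08996787921957812)) 
fin None
```

Request:
play_rows(deltas=[[[2.6, 7, 0], [0, 0, -0.05], 0.55], [[0, 0, 0], [0, 0, 0], 0.55]])

```text
time_s: 8.47
ee_pos: [0.4966, 0.022, 0.1052]
tool_rot: [0.168, 0.986, 0.0, 0.001]
ft_force: [-0.2, -0.5, 0.3]
finger_gap: 0.0383
grip_force: 0.0
```

Request:
play_rows(deltas=[[[-3, -8.5, 0], [0, 0, 0.06], 0.55], [[-2.4, -8.5, 0], [0, 0, 0.06], 0.55], [[-2.4, -12, 0], [0, 0, 0.08], 0.55], [[-1.4, -12, 0], [0, 0, 0.08], 0.55]])

```text
time_s: 8.8
ee_pos: [0.4865, -0.0198, 0.105]
tool_rot: [0.026, 1.0, 0.001, 0.001]
ft_force: [0.6, 1.8, 0.6]
finger_gap: 0.0385
grip_force: 0.9
```

Request:
play_rows(deltas=[[[-0.5, -12, 0], [0, 0, 0.08], 0.55], [[0.5, -12, 0], [0, 0, 0.08], 0.55], [[1.4, -12, 0], [0, 0, 0.08], 0.55]])

```text
time_s: 9.05
ee_pos: [0.4875, -0.0544, 0.1049]
tool_rot: [-0.094, 0.996, 0.003, 0.001]
ft_force: [-0.6, 10.2, 2.6]
finger_gap: 0.0386
grip_force: 5.0
```

Request:
play_rows(deltas=[[[2.4, -12, 0], [0, 0, 0.08], 0.55], [[3.3, -11.5, 0], [0, 0, 0.08], 0.55]])

```text
time_s: 9.22
ee_pos: [0.4926, -0.0776, 0.1048]
tool_rot: [-0.173, 0.985, 0.003, 0.0]
ft_force: [-2.4, 8.9, 4.4]
finger_gap: 0.0385
grip_force: 4.7
```

The ratchet is biting at about 9 N free running. I'll finish this stroke.

Request:
play_rows(deltas=[[[4.2, -11.2, 0], [0, 0, 0.08], 0.55], [[5.1, -11, 0], [0, 0, 0.08], 0.55]])

```text
time_s: 9.38
ee_pos: [0.5015, -0.0998, 0.1048]
tool_rot: [-0.251, 0.968, 0.003, 0.0]
ft_force: [-4.6, 8.3, 5.9]
finger_gap: 0.0381
grip_force: 4.8
```

Request:
play_rows(deltas=[[[2.9, -5.3, 0], [0, 0, 0.04], 0.55], [[3.1, -5.2, 0], [0, 0, 0.04], 0.55]])

```text
time_s: 9.55
ee_pos: [0.5074, -0.1106, 0.1047]
tool_rot: [-0.289, 0.957, 0.003, -0.0]
ft_force: [-4.6, 7.6, 6.4]
finger_gap: 0.0386
grip_force: 4.7
```

Request:
play_rows(deltas=[[[2.5, -3.8, 0], [0, 0, 0.03], 0.55], [[0, 0, 0], [0, 0, 0], 0.55]])

```text
time_s: 9.72
ee_pos: [0.5103, -0.115, 0.1048]
tool_rot: [-0.302, 0.953, 0.002, -0.0]
ft_force: [-4.0, 4.5, 4.3]
finger_gap: 0.0386
grip_force: 2.6
```

```bash
python3 ang.py
python3 - <<'E'
from h import *
d=np.load("top.npz"); P0,i0=d["P"],d["im"]
im,D=cams.camera("top"); save("top2.png",im); P=cloud(cams.camera_model("top"),D)
yv=np.array([-np.sin(.134),np.cos(.134)]); A=np.array([.637,-.031])
for n,I,Q in(("0",i0,P0),("1",im,P)):
    h=cv2.cvtColor(I,cv2.COLOR_RGB2HSV); L=(Q[...,:2]-A)@yv
    k=(Q[...,2]>.055)&(Q[...,2]<.072)&(h[...,1]<60)&(h[...,2]>90)&(L>.03)&(L<.13); print(n,k.sum(),np.median(L[k]),np.percentile(L[k],[5,95]))
E
```

```text
9.7167 [ 0.5103 -0.115   0.1048] [-4.01  4.49  4.26]
grip (array([ 0.50957935, -0.11508841]), 1752, np.float64(0.1454872601942222)) 
red (array([ 0.52647571, -0.07322737]), 187, np.float64(0.0923845422203111)) 
green (array([ 0.56610303, -0.09790108]), 209, np.float64(0.08937440956992115)) 
fin None
0 212 0.0634084889663272 [0.05525683 0.07122778]
1 207 0.06708588611141543 [0.05930035 0.07474966]
```

Request:
play_rows(deltas=[[[-2, 7, 0], [0, 0, -0.054], 0.55], [[-5, 10.4, 0], [0, 0, -0.08], 0.55], [[-5, 11, 0], [0, 0, -0.08], 0.55], [[-4, 11.2, 0], [0, 0, -0.08], 0.55], [[-3, 11.5, 0], [0, 0, -0.08], 0.55]])

```text
time_s: 10.23
ee_pos: [0.4923, -0.0652, 0.105]
tool_rot: [-0.117, 0.993, -0.001, 0.001]
ft_force: [1.5, -2.2, -1.3]
finger_gap: 0.0385
grip_force: 0.9
```

Request:
play_rows(deltas=[[[-2.4, 12, 0], [0, 0, -0.08], 0.55], [[-1.4, 12, 0], [0, 0, -0.08], 0.55], [[-0.5, 12, 0], [0, 0, -0.08], 0.55], [[0.5, 12, 0], [0, 0, -0.08], 0.55], [[1.4, 12, 0], [0, 0, -0.08], 0.55]])

```text
time_s: 10.65
ee_pos: [0.4899, -0.0049, 0.105]
tool_rot: [0.083, 0.997, -0.0, 0.0]
ft_force: [0.3, -2.0, 1.1]
finger_gap: 0.0385
grip_force: 1.0
```

Request:
play_rows(deltas=[[[2.4, 12, 0], [0, 0, -0.08], 0.55], [[2.4, 8.5, 0], [0, 0, -0.06], 0.55], [[2.6, 7, 0], [0, 0, -0.05], 0.55], [[0, 0, 0], [0, 0, 0], 0.55]])

```text
time_s: 10.98
ee_pos: [0.4979, 0.0235, 0.1049]
tool_rot: [0.175, 0.985, 0.0, 0.001]
ft_force: [-0.4, 0.2, -0.0]
finger_gap: 0.0389
grip_force: 0.0
```

```bash
python3 look.py
```

```text
10.9833 [0.4979 0.0235 0.1049] [-0.37  0.24 -0.03]
```

Request:
play_rows(deltas=[[[-3, -8.5, 0], [0, 0, 0.06], 0.55], [[-2.4, -8.5, 0], [0, 0, 0.06], 0.55], [[-2.4, -12, 0], [0, 0, 0.08], 0.55], [[-1.4, -12, 0], [0, 0, 0.08], 0.55]])

```text
time_s: 11.32
ee_pos: [0.4878, -0.0184, 0.1047]
tool_rot: [0.033, 0.999, 0.001, 0.0]
ft_force: [0.7, 1.6, 0.2]
finger_gap: 0.0383
grip_force: 0.8
```

Request:
play_rows(deltas=[[[-0.5, -12, 0], [0, 0, 0.08], 0.55], [[0.5, -12, 0], [0, 0, 0.08], 0.55]])

```text
time_s: 11.48
ee_pos: [0.4876, -0.0423, 0.1047]
tool_rot: [-0.047, 0.999, 0.001, 0.0]
ft_force: [0.5, 7.0, 1.1]
finger_gap: 0.0382
grip_force: 3.2
```

Request:
play_rows(deltas=[[[1, -8, 0], [0, 0, 0.053], 0.55], [[1.3, -8, 0], [0, 0, 0.053], 0.55]])

```text
time_s: 11.65
ee_pos: [0.4896, -0.057, 0.1046]
tool_rot: [-0.099, 0.995, 0.003, 0.0]
ft_force: [-1.9, 8.9, 2.5]
finger_gap: 0.0383
grip_force: 4.7
```

Request:
play_rows(deltas=[[[1.6, -8, 0], [0, 0, 0.054], 0.55], [[2.3, -7.7, 0], [0, 0, 0.053], 0.55]])

```text
time_s: 11.82
ee_pos: [0.4931, -0.0722, 0.1046]
tool_rot: [-0.153, 0.988, 0.003, 0.0]
ft_force: [-3.1, 8.1, 4.1]
finger_gap: 0.0385
grip_force: 4.7
```

Request:
play_rows(deltas=[[[3, -8.5, 0], [0, 0, 0.06], 0.55], [[3.5, -8.3, 0], [0, 0, 0.06], 0.55]])

```text
time_s: 11.98
ee_pos: [0.4992, -0.089, 0.1045]
tool_rot: [-0.212, 0.977, 0.003, -0.0]
ft_force: [-3.5, 8.7, 5.6]
finger_gap: 0.0387
grip_force: 4.7
```

Request:
play_rows(deltas=[[[4, -8, 0], [0, 0, 0.06], 0.55], [[4, -7.8, 0], [0, 0, 0.06], 0.55]])

```text
time_s: 12.15
ee_pos: [0.5071, -0.105, 0.1045]
tool_rot: [-0.27, 0.963, 0.003, -0.0]
ft_force: [-3.8, 8.3, 6.0]
finger_gap: 0.0384
grip_force: 4.7
```

Request:
play_rows(deltas=[[[4, -7.5, 0], [0, 0, 0.06], 0.55], [[0, 0, 0], [0, 0, 0], 0.55]])

```text
time_s: 12.32
ee_pos: [0.5119, -0.114, 0.1045]
tool_rot: [-0.298, 0.955, 0.001, -0.0]
ft_force: [-2.6, 4.3, 4.8]
finger_gap: 0.0381
grip_force: 2.5
```

```bash
cat > jaw.py <<'E'
from h import *
d=np.load("top.npz"); im,D=cams.camera("top"); P=cloud(cams.camera_model("top"),D)
yv=np.array([-np.sin(.134),np.cos(.134)]); A=np.array([.637,-.031])
for I,Q in((d["im"],d["P"]),(im,P)):
    h=cv2.cvtColor(I,cv2.COLOR_RGB2HSV); W=(Q[...,:2]-A); L=W@yv
    k=(Q[...,2]>.055)&(Q[...,2]<.072)&(h[...,1]<60)&(h[...,2]>90)&(L>.03)&(L<.13)
    b=(Q[...,2]>.04)&(Q[...,2]<.06)&(h[...,2]<60)&(L>.08)&(L<.22)&(abs(W[...,0]+.02)<.05)
    print("jaw",k.sum(),round(np.mean(L[k])*1e3,2),"block",b.sum(),np.round(np.percentile(L[b],[2,50,98])*1e3,1) if b.any() else "")
E
python3 jaw.py
```

```text
jaw 212 63.66 block 842 [103.2 142.4 188. ]
jaw 200 71.29 block 826 [105.5 144.  188.3]
```

The jaw has advanced about 8 mm and is still running free: 9 N tangential, finger reading 4.7. On to stroke 3.

Request:
play_rows(deltas=[[[-3, 7, 0], [0, 0, -0.044], 0.55], [[-5, 10.4, 0], [0, 0, -0.08], 0.55], [[-5, 11, 0], [0, 0, -0.08], 0.55], [[-4, 11.2, 0], [0, 0, -0.08], 0.55], [[-3, 11.5, 0], [0, 0, -0.08], 0.55]])

```text
time_s: 12.78
ee_pos: [0.4924, -0.0636, 0.1047]
tool_rot: [-0.116, 0.993, -0.001, 0.0]
ft_force: [0.7, -2.4, -0.8]
finger_gap: 0.0387
grip_force: 1.0
```

Request:
play_rows(deltas=[[[-2.4, 12, 0], [0, 0, -0.08], 0.55], [[-1.4, 12, 0], [0, 0, -0.08], 0.55], [[-0.5, 12, 0], [0, 0, -0.08], 0.55], [[0.5, 12, 0], [0, 0, -0.08], 0.55], [[1.4, 12, 0], [0, 0, -0.08], 0.55]])

```text
time_s: 13.2
ee_pos: [0.4901, -0.0034, 0.1047]
tool_rot: [0.083, 0.997, -0.001, 0.0]
ft_force: [0.1, -1.5, 0.0]
finger_gap: 0.0381
grip_force: 1.1
```

Request:
play_rows(deltas=[[[2.4, 11, 0], [0, 0, -0.08], 0.55], [[2.4, 8, 0], [0, 0, -0.06], 0.55], [[2.6, 6.5, 0], [0, 0, -0.05], 0.55], [[0, 0, 0], [0, 0, 0], 0.55]])

```text
time_s: 13.53
ee_pos: [0.4981, 0.023, 0.1047]
tool_rot: [0.175, 0.984, 0.0, 0.001]
ft_force: [-0.3, -0.3, -0.6]
finger_gap: 0.0385
grip_force: 0.0
```

Request:
play_rows(deltas=[[[-3, -8.5, 0], [0, 0, 0.06], 0.55], [[-2.4, -8.5, 0], [0, 0, 0.06], 0.55], [[-2.4, -12, 0], [0, 0, 0.08], 0.55], [[-1.4, -10, 0], [0, 0, 0.07], 0.55]])

```text
time_s: 13.87
ee_pos: [0.4881, -0.017, 0.1046]
tool_rot: [0.039, 0.999, 0.0, 0.0]
ft_force: [0.3, 2.3, 0.2]
finger_gap: 0.0386
grip_force: 0.8
```

Request:
play_rows(deltas=[[[-0.5, -8, 0], [0, 0, 0.053], 0.55], [[0.3, -8, 0], [0, 0, 0.053], 0.55]])

```text
time_s: 14.03
ee_pos: [0.4878, -0.033, 0.1046]
tool_rot: [-0.014, 1.0, 0.0, 0.0]
ft_force: [0.9, 1.0, -0.1]
finger_gap: 0.0386
grip_force: 0.9
```

Request:
play_rows(deltas=[[[0.6, -8, 0], [0, 0, 0.053], 0.55], [[1, -8, 0], [0, 0, 0.053], 0.55]])

```text
time_s: 14.2
ee_pos: [0.4892, -0.0479, 0.1045]
tool_rot: [-0.067, 0.998, 0.002, 0.0]
ft_force: [-0.4, 7.1, 2.4]
finger_gap: 0.0385
grip_force: 3.5
```

Request:
play_rows(deltas=[[[1.3, -8.5, 0], [0, 0, 0.057], 0.55], [[1.8, -8.5, 0], [0, 0, 0.057], 0.55]])

```text
time_s: 14.37
ee_pos: [0.4919, -0.0638, 0.1044]
tool_rot: [-0.124, 0.992, 0.003, 0.0]
ft_force: [-2.5, 9.9, 3.4]
finger_gap: 0.0384
grip_force: 5.2
```

Request:
play_rows(deltas=[[[2.3, -8.5, 0], [0, 0, 0.06], 0.55], [[2.8, -8.3, 0], [0, 0, 0.06], 0.55]])

```text
time_s: 14.53
ee_pos: [0.4966, -0.0806, 0.1044]
tool_rot: [-0.183, 0.983, 0.003, -0.0]
ft_force: [-3.2, 8.6, 4.7]
finger_gap: 0.0383
grip_force: 4.8
```

Request:
play_rows(deltas=[[[3.5, -8.3, 0], [0, 0, 0.06], 0.55]])

```text
time_s: 14.62
ee_pos: [0.4998, -0.0889, 0.1044]
tool_rot: [-0.213, 0.977, 0.003, -0.0]
ft_force: [-4.9, 8.9, 4.9]
finger_gap: 0.0383
grip_force: 4.8
```

Request:
play_rows(deltas=[[[4, -8, 0], [0, 0, 0.06], 0.55]])

```text
time_s: 14.7
ee_pos: [0.5037, -0.097, 0.1044]
tool_rot: [-0.242, 0.97, 0.003, -0.0]
ft_force: [-5.2, 8.2, 6.5]
finger_gap: 0.0384
grip_force: 4.8
```

Request:
play_rows(deltas=[[[4, -7.8, 0], [0, 0, 0.06], 0.55]])

```text
time_s: 14.78
ee_pos: [0.5077, -0.1048, 0.1044]
tool_rot: [-0.271, 0.963, 0.003, -0.0]
ft_force: [-4.2, 9.2, 5.9]
finger_gap: 0.0384
grip_force: 4.7
```

Request:
play_rows(deltas=[[[4.5, -7.5, 0], [0, 0, 0.06], 0.55]])

```text
time_s: 14.87
ee_pos: [0.5121, -0.1124, 0.1044]
tool_rot: [-0.3, 0.954, 0.003, -0.0]
ft_force: [-5.8, 7.6, 7.0]
finger_gap: 0.0386
grip_force: 4.8
```

```bash
python3 jaw.py; python3 look.py
```

```text
jaw 212 63.66 block 842 [103.2 142.4 188. ]
jaw 197 74.82 block 835 [109.2 147.2 188.2]
14.9167 [ 0.5132 -0.114   0.1044] [-2.88  4.46  2.75]
```

The jaw is about 12 mm forward and the block has shifted towards the stop. Stroke 4 goes in small steps.

Request:
play_rows(deltas=[[[-3, 7, 0], [0, 0, -0.044], 0.55], [[-5, 10.4, 0], [0, 0, -0.08], 0.55], [[-5, 11, 0], [0, 0, -0.08], 0.55], [[-4, 11.2, 0], [0, 0, -0.08], 0.55], [[-3, 11.5, 0], [0, 0, -0.08], 0.55]])

```text
time_s: 15.33
ee_pos: [0.4936, -0.0635, 0.1046]
tool_rot: [-0.117, 0.993, -0.001, 0.0]
ft_force: [0.9, -2.8, -1.0]
finger_gap: 0.0387
grip_force: 1.0
```

Request:
play_rows(deltas=[[[-2.4, 12, 0], [0, 0, -0.08], 0.55], [[-1.4, 12, 0], [0, 0, -0.08], 0.55], [[-0.5, 12, 0], [0, 0, -0.08], 0.55], [[0.5, 12, 0], [0, 0, -0.08], 0.55], [[1.4, 12, 0], [0, 0, -0.08], 0.55]])

```text
time_s: 15.75
ee_pos: [0.4912, -0.0033, 0.1046]
tool_rot: [0.082, 0.997, -0.001, 0.0]
ft_force: [0.3, -2.7, -0.2]
finger_gap: 0.0384
grip_force: 1.0
```

Request:
play_rows(deltas=[[[2, 11, 0], [0, 0, -0.08], 0.55], [[2, 8, 0], [0, 0, -0.06], 0.55], [[2, 5.5, 0], [0, 0, -0.05], 0.55], [[0, 0, 0], [0, 0, 0], 0.55]])

```text
time_s: 16.08
ee_pos: [0.4978, 0.022, 0.1046]
tool_rot: [0.174, 0.985, 0.0, 0.0]
ft_force: [0.0, 0.2, -0.0]
finger_gap: 0.0385
grip_force: 0.0
```

Request:
play_rows(deltas=[[[-3, -8.5, 0], [0, 0, 0.06], 0.55], [[-2.4, -8.5, 0], [0, 0, 0.06], 0.55], [[-2.4, -12, 0], [0, 0, 0.08], 0.55], [[-1.4, -10, 0], [0, 0, 0.07], 0.55]])

```text
time_s: 16.42
ee_pos: [0.4879, -0.0179, 0.1045]
tool_rot: [0.038, 0.999, 0.0, 0.0]
ft_force: [0.1, 1.7, -0.6]
finger_gap: 0.0381
grip_force: 0.8
```

Request:
play_rows(deltas=[[[-0.5, -8, 0], [0, 0, 0.053], 0.55], [[0.3, -8, 0], [0, 0, 0.053], 0.55]])

```text
time_s: 16.58
ee_pos: [0.4876, -0.0339, 0.1045]
tool_rot: [-0.015, 1.0, 0.0, 0.0]
ft_force: [-0.9, 1.9, 0.9]
finger_gap: 0.0384
grip_force: 0.9
```

Request:
play_rows(deltas=[[[0.6, -8, 0], [0, 0, 0.053], 0.55], [[1, -8, 0], [0, 0, 0.053], 0.55]])

```text
time_s: 16.75
ee_pos: [0.4891, -0.0488, 0.1044]
tool_rot: [-0.068, 0.998, 0.002, 0.0]
ft_force: [-0.5, 6.6, 1.8]
finger_gap: 0.0385
grip_force: 3.5
```

Request:
play_rows(deltas=[[[1.3, -8.5, 0], [0, 0, 0.057], 0.55], [[1.8, -8.5, 0], [0, 0, 0.057], 0.55]])

```text
time_s: 16.92
ee_pos: [0.4917, -0.0646, 0.1043]
tool_rot: [-0.125, 0.992, 0.003, -0.0]
ft_force: [-2.7, 10.0, 2.9]
finger_gap: 0.0385
grip_force: 5.2
```

Request:
play_rows(deltas=[[[2.3, -8.5, 0], [0, 0, 0.06], 0.55]])

```text
time_s: 17.0
ee_pos: [0.4939, -0.0731, 0.1043]
tool_rot: [-0.155, 0.988, 0.003, -0.0]
ft_force: [-2.8, 7.7, 2.9]
finger_gap: 0.0384
grip_force: 4.7
```

Request:
play_rows(deltas=[[[2.8, -8.3, 0], [0, 0, 0.06], 0.55]])

```text
time_s: 17.08
ee_pos: [0.4966, -0.0815, 0.1043]
tool_rot: [-0.184, 0.983, 0.003, -0.0]
ft_force: [-2.3, 8.8, 4.1]
finger_gap: 0.0386
grip_force: 4.7
```

Request:
play_rows(deltas=[[[3.5, -8.3, 0], [0, 0, 0.06], 0.55]])

```text
time_s: 17.17
ee_pos: [0.4997, -0.0897, 0.1043]
tool_rot: [-0.214, 0.977, 0.003, -0.0]
ft_force: [-4.5, 9.2, 5.7]
finger_gap: 0.0387
grip_force: 4.8
```

Request:
play_rows(deltas=[[[4, -8, 0], [0, 0, 0.06], 0.55]])

```text
time_s: 17.25
ee_pos: [0.5035, -0.0978, 0.1043]
tool_rot: [-0.243, 0.97, 0.003, -0.0]
ft_force: [-5.3, 9.5, 6.1]
finger_gap: 0.0383
grip_force: 4.8
```

Request:
play_rows(deltas=[[[4, -7.8, 0], [0, 0, 0.06], 0.55]])

```text
time_s: 17.33
ee_pos: [0.5076, -0.1056, 0.1043]
tool_rot: [-0.272, 0.962, 0.003, -0.0]
ft_force: [-4.3, 8.6, 5.9]
finger_gap: 0.0382
grip_force: 5.1
```

Request:
play_rows(deltas=[[[4.5, -7.5, 0], [0, 0, 0.06], 0.55]])

```text
time_s: 17.42
ee_pos: [0.5118, -0.113, 0.1042]
tool_rot: [-0.301, 0.954, 0.003, -0.0]
ft_force: [-5.5, 9.7, 6.5]
finger_gap: 0.0385
grip_force: 5.3
```

```bash
python3 jaw.py; python3 look.py
```

```text
jaw 212 63.66 block 842 [103.2 142.4 188. ]
jaw 206 78.97 block 820 [111.7 149.5 188.3]
17.4667 [ 0.5129 -0.1145  0.1043] [-4.01  4.51  2.64]
```

The pad has started loading the block: the finger reading went from 4.75 to 5.3. I need about 0.3 rad more, on stroke 5, aiming for a reading near 6.8.

Request:
play_rows(deltas=[[[-3, 7, 0], [0, 0, -0.044], 0.55], [[-5, 10.4, 0], [0, 0, -0.08], 0.55], [[-5, 11, 0], [0, 0, -0.08], 0.55], [[-4, 11.2, 0], [0, 0, -0.08], 0.55], [[-3, 11.5, 0], [0, 0, -0.08], 0.55]])

```text
time_s: 17.88
ee_pos: [0.4934, -0.0644, 0.1045]
tool_rot: [-0.119, 0.993, -0.001, 0.0]
ft_force: [1.3, -1.5, -1.2]
finger_gap: 0.0385
grip_force: 0.9
```

Request:
play_rows(deltas=[[[-2.4, 12, 0], [0, 0, -0.08], 0.55], [[-1.4, 12, 0], [0, 0, -0.08], 0.55], [[-0.5, 12, 0], [0, 0, -0.08], 0.55], [[0.5, 12, 0], [0, 0, -0.08], 0.55], [[1.4, 12, 0], [0, 0, -0.08], 0.55]])

```text
time_s: 18.3
ee_pos: [0.491, -0.0042, 0.1044]
tool_rot: [0.081, 0.997, -0.001, 0.0]
ft_force: [-0.2, -2.3, -0.5]
finger_gap: 0.0384
grip_force: 0.9
```

Request:
play_rows(deltas=[[[2, 11, 0], [0, 0, -0.08], 0.55], [[2, 8, 0], [0, 0, -0.06], 0.55], [[2, 5.5, 0], [0, 0, -0.05], 0.55], [[0, 0, 0], [0, 0, 0], 0.55]])

```text
time_s: 18.63
ee_pos: [0.4976, 0.0211, 0.1045]
tool_rot: [0.173, 0.985, 0.0, 0.0]
ft_force: [-0.5, 0.4, 0.3]
finger_gap: 0.0384
grip_force: 0.0
```

Request:
play_rows(deltas=[[[-3, -8.5, 0], [0, 0, 0.06], 0.55], [[-2.4, -8.5, 0], [0, 0, 0.06], 0.55], [[-2.4, -12, 0], [0, 0, 0.08], 0.55], [[-1.4, -10, 0], [0, 0, 0.07], 0.55]])

```text
time_s: 18.97
ee_pos: [0.4878, -0.0187, 0.1044]
tool_rot: [0.036, 0.999, 0.0, 0.0]
ft_force: [0.6, 1.6, -0.6]
finger_gap: 0.0384
grip_force: 0.8
```

Request:
play_rows(deltas=[[[-0.5, -8, 0], [0, 0, 0.053], 0.55], [[0.3, -8, 0], [0, 0, 0.053], 0.55]])

```text
time_s: 19.13
ee_pos: [0.4875, -0.0347, 0.1044]
tool_rot: [-0.016, 1.0, 0.001, 0.0]
ft_force: [-0.7, 2.3, 0.7]
finger_gap: 0.0383
grip_force: 1.3
```

Request:
play_rows(deltas=[[[0.6, -8, 0], [0, 0, 0.053], 0.55], [[1, -8, 0], [0, 0, 0.053], 0.55]])

```text
time_s: 19.3
ee_pos: [0.4889, -0.0494, 0.1043]
tool_rot: [-0.069, 0.998, 0.002, -0.0]
ft_force: [-1.6, 7.3, 1.7]
finger_gap: 0.0382
grip_force: 3.6
```

Request:
play_rows(deltas=[[[1.3, -8.5, 0], [0, 0, 0.057], 0.55], [[1.8, -8.5, 0], [0, 0, 0.057], 0.55]])

```text
time_s: 19.47
ee_pos: [0.4916, -0.0651, 0.1043]
tool_rot: [-0.126, 0.992, 0.003, -0.0]
ft_force: [-1.7, 10.8, 3.7]
finger_gap: 0.0386
grip_force: 5.8
```

Request:
play_rows(deltas=[[[2.3, -8.5, 0], [0, 0, 0.06], 0.55]])

```text
time_s: 19.55
ee_pos: [0.4937, -0.0735, 0.1042]
tool_rot: [-0.156, 0.988, 0.004, -0.0]
ft_force: [-2.8, 10.9, 3.9]
finger_gap: 0.0384
grip_force: 5.7
```

Request:
play_rows(deltas=[[[2.8, -8.3, 0], [0, 0, 0.06], 0.55]])

```text
time_s: 19.63
ee_pos: [0.4962, -0.0816, 0.1042]
tool_rot: [-0.186, 0.983, 0.004, -0.0]
ft_force: [-3.4, 11.8, 5.4]
finger_gap: 0.0386
grip_force: 6.0
```

Request:
play_rows(deltas=[[[3.5, -8.3, 0], [0, 0, 0.06], 0.55]])

```text
time_s: 19.72
ee_pos: [0.4993, -0.0899, 0.1041]
tool_rot: [-0.215, 0.977, 0.004, -0.0]
ft_force: [-5.3, 10.7, 6.4]
finger_gap: 0.0383
grip_force: 6.2
```

Request:
play_rows(deltas=[[[4, -8, 0], [0, 0, 0.06], 0.55]])

```text
time_s: 19.8
ee_pos: [0.503, -0.0978, 0.1041]
tool_rot: [-0.244, 0.97, 0.004, -0.001]
ft_force: [-6.7, 10.6, 7.7]
finger_gap: 0.0383
grip_force: 6.5
```

Request:
play_rows(deltas=[[[3, -6, 0], [0, 0, 0.045], 0.55]])

```text
time_s: 19.88
ee_pos: [0.5061, -0.104, 0.1041]
tool_rot: [-0.266, 0.964, 0.004, -0.001]
ft_force: [-5.9, 11.4, 6.7]
finger_gap: 0.0389
grip_force: 6.6
```

Request:
play_rows(deltas=[[[-2, 5, 0], [0, 0, 0], 0.55], [[-2, 3.5, 0], [0, 0, 0], 0.55], [[0, 0, 0], [0, 0, 0], 0.55]])

```text
time_s: 20.13
ee_pos: [0.5025, -0.0963, 0.1042]
tool_rot: [-0.264, 0.964, 0.002, -0.0]
ft_force: [-3.8, 6.2, 4.4]
finger_gap: 0.0384
grip_force: 3.8
```

```bash
python3 jaw.py; python3 look.py
```

```text
jaw 212 63.66 block 842 [103.2 142.4 188. ]
jaw 209 81.84 block 815 [111.8 150.  188.3]
20.1833 [ 0.5025 -0.0963  0.1042] [-3.95  6.21  4.22]
```

Request:
play_rows(deltas=[[[-2, 4, 0], [0, 0, 0], 0.55], [[0, 0, 0], [0, 0, 0], 0.55]])

```text
time_s: 20.35
ee_pos: [0.5009, -0.0927, 0.1042]
tool_rot: [-0.264, 0.965, 0.001, -0.0]
ft_force: [-3.4, 6.1, 3.2]
finger_gap: 0.0384
grip_force: 3.3
```

Request:
play_rows(deltas=[[[-2, 4, 0], [0, 0, 0], 0.55], [[0, 0, 0], [0, 0, 0], 0.55]])

```text
time_s: 20.52
ee_pos: [0.4993, -0.089, 0.1042]
tool_rot: [-0.263, 0.965, 0.001, -0.0]
ft_force: [-2.9, 4.7, 3.4]
finger_gap: 0.0382
grip_force: 2.7
```

```bash
python3 jaw.py; python3 look.py wrist
```

```text
jaw 212 63.66 block 842 [103.2 142.4 188. ]
jaw 203 81.34 block 811 [111.9 149.4 188.2]
20.5667 [ 0.4994 -0.089   0.1042] [-2.57  4.76  2.14]
wrist grip 2211 [ 0.4933 -0.0818  0.1455]
wrist fin 79 [ 0.551  -0.0767  0.1136]
```

Request:
play_rows(deltas=[[[-2, 4, 0], [0, 0, 0], 0.55], [[-2, 4, 0], [0, 0, 0], 0.55], [[0, 0, 0], [0, 0, 0], 0.55]])

```text
time_s: 20.87
ee_pos: [0.4961, -0.0814, 0.1043]
tool_rot: [-0.262, 0.965, -0.0, 0.0]
ft_force: [0.7, -0.4, -1.0]
finger_gap: 0.0385
grip_force: 0.0
```

Request:
play_rows(deltas=[[[-2, 4, 0], [0, 0, 0], 0.55], [[-2, 4, 0], [0, 0, 0], 0.55], [[0, 0, 0], [0, 0, 0], 0.55]])

```text
time_s: 21.12
ee_pos: [0.4918, -0.073, 0.1042]
tool_rot: [-0.262, 0.965, 0.0, -0.0]
ft_force: [0.0, 0.7, 0.3]
finger_gap: 0.0385
grip_force: 0.0
```

```bash
python3 jaw.py; python3 look.py wrist
```

```text
jaw 212 63.66 block 842 [103.2 142.4 188. ]
jaw 202 81.33 block 826 [112.2 149.5 188.6]
21.1667 [ 0.492  -0.0732  0.1043] [-0.39 -0.38 -0.46]
wrist grip 2193 [ 0.4913 -0.0757  0.1454]
wrist fin 19 [ 0.5487 -0.0696  0.1133]
```

The grip is free. I'll make one short confirming push over the same stretch and a little past it, to get closer to the 4 N rise.

Request:
play_rows(deltas=[[[3.5, -7.8, 0], [0, 0, 0], 0.55], [[3.5, -7.8, 0], [0, 0, 0], 0.55]])

```text
time_s: 21.38
ee_pos: [0.4989, -0.0888, 0.1042]
tool_rot: [-0.263, 0.965, 0.001, -0.0]
ft_force: [-2.9, 5.7, 2.8]
finger_gap: 0.0387
grip_force: 3.1
```

Request:
play_rows(deltas=[[[3.5, -7.8, 0], [0, 0, 0], 0.55]])

```text
time_s: 21.47
ee_pos: [0.502, -0.0961, 0.1041]
tool_rot: [-0.262, 0.965, 0.002, -0.0]
ft_force: [-5.9, 8.4, 6.2]
finger_gap: 0.0384
grip_force: 5.2
```

Request:
play_rows(deltas=[[[3.5, -7.8, 0], [0, 0, 0], 0.55]])

```text
time_s: 21.55
ee_pos: [0.505, -0.1032, 0.1041]
tool_rot: [-0.262, 0.965, 0.003, -0.001]
ft_force: [-6.5, 11.9, 8.2]
finger_gap: 0.0383
grip_force: 6.7
```

Request:
play_rows(deltas=[[[3.5, -7, 0], [0, 0, 0.05], 0.55]])

```text
time_s: 21.63
ee_pos: [0.5082, -0.1098, 0.104]
tool_rot: [-0.287, 0.958, 0.004, -0.001]
ft_force: [-7.4, 11.6, 8.7]
finger_gap: 0.0383
grip_force: 6.8
```

Request:
play_rows(deltas=[[[-3.5, 7, 0], [0, 0, 0], 0.55], [[-3.5, 7.5, 0], [0, 0, 0], 0.55], [[-3.5, 7.5, 0], [0, 0, 0], 0.55], [[-3.5, 8, 0], [0, 0, 0], 0.55], [[0, 0, 0], [0, 0, 0], 0.55]])

```text
time_s: 22.05
ee_pos: [0.4952, -0.0809, 0.1043]
tool_rot: [-0.286, 0.958, -0.0, -0.0]
ft_force: [-1.4, -0.2, -0.1]
finger_gap: 0.0386
grip_force: 0.0
```

```bash
python3 jaw.py; python3 look.py wrist
```

```text
jaw 212 63.66 block 842 [103.2 142.4 188. ]
jaw 204 81.83 block 813 [111.7 149.6 188.2]
22.1 [ 0.4957 -0.0814  0.1044] [-0.19  0.02  0.13]
wrist grip 2195 [ 0.4932 -0.0814  0.1454]
wrist fin 66 [ 0.5496 -0.075   0.1146]
```

The rise is about 4 N and the grip is free between the fingers. I'll lift straight up, check, and hand in.

Request:
play_rows(deltas=[[[0, 0, 20], [0, 0, 0], 0.55], [[0, 0, 30], [0, 0, 0], 0.55], [[0, 0, 35], [0, 0, 0], 0.55], [[0, 0, 35], [0, 0, 0], 0.55], [[-10, 0, 20], [0, 0, 0], 0.55]])

```text
time_s: 22.57
ee_pos: [0.4886, -0.0824, 0.2482]
tool_rot: [-0.286, 0.958, -0.002, 0.003]
ft_force: [1.1, -0.1, 0.9]
finger_gap: 0.0384
grip_force: 0.0
```

Request:
play_rows(deltas=[[[-20, 0, 0], [0, 0, 0], 0.55], [[0, 0, 0], [0, 0, 0], 0.55], [[0, 0, 0], [0, 0, 0], 0.55], [[0, 0, 0], [0, 0, 0], 0.55]])

```text
time_s: 22.9
ee_pos: [0.4661, -0.0819, 0.244]
tool_rot: [-0.286, 0.958, -0.0, 0.0]
ft_force: [-0.6, -0.9, -0.1]
finger_gap: 0.0385
grip_force: 0.0
```

```bash
python3 ang.py; python3 jaw.py; cp pics/ang_22*.png pics/final.png
```

```text
22.9 [ 0.4661 -0.0819  0.244 ] [-0.55 -0.87 -0.1 ]
grip (array([ 0.49524234, -0.07949294]), 373, np.float64(0.14577649424395958)) 
red (array([ 0.54195123, -0.04187933]), 117, np.float64(0.08952263507144946)) 
green None 
fin None
jaw 212 63.66 block 842 [103.2 142.4 188. ]
jaw 206 81.89 block 813 [111.8 149.5 188.3]
```

View pics/final.png

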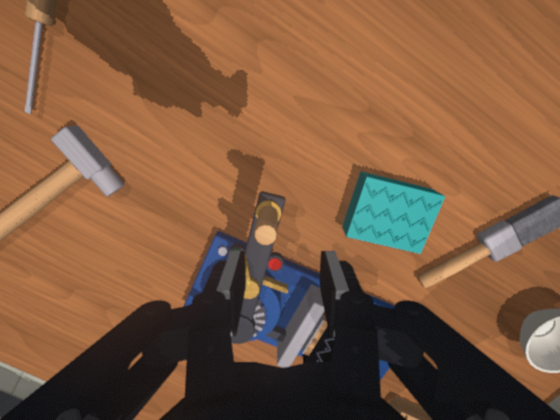

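The final wrist view shows the gripper clear above the handle, with the grip at (235, 265). The red dot at (265, 275) is uncovered, and the nearby bench items look undisturbed.

```bash
python3 -c "
from plant import ctrl; print(ctrl.finish_job())"
```

```text
the job is handed in; nothing more can be done
None
```

I flipped the tab to green and clamped the block with five strokes and a short confirming push; the grip stiffened by about 4 N (roughly 55 N of clamping, estimated), and I handed the job in with the robot clear of everything; no verdict came back.

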